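Show the tracker the build path, then accept it

ROBOT

A 7-joint arm with a two-finger parallel gripper is mounted at the origin on the work surface. World frame = base frame: x ahead of the robot, y to its left, z up, the work surface at z = 0. Lengths are in m, angles in rad, forces in N, time in s.
With the tool pointing down it reaches from about 0.425 to 0.925 m from the base axis. Payload 6.8 kg.
Tool frame: the origin (TCP) lies at the very end of the fingers, on their centre line; the grasp point (between the pads) lies 19 mm behind it; z points along the fingers, y is the line along which they close (so a half turn about z gives the same grasp; the last joint's range is limited). The gripper opens to 85 mm and grips with 20 to 120 N. Pads are 22 mm wide; open, the fingers measure 114 mm over their backs; the gripper's body (76 mm by 85 mm) begins 54 mm behind the grasp point. The pads swing forward as they close: fully open they stand 13 mm farther back than shut.
Start: joints at [-0.108, 0.477, 0.022, 1.555, -0.011, 1.109, -0.083], TCP at [0.675, 0, 0.231] pointing down, gripper open.
Joint ranges: [-2.96, 2.96], [-0.34, 2.1], [-1.41, 1.46], [0.24, 2.44], [-1.37, 4.51], [0.17, 1.92], [-2.96, 2.96]. Speed limits (rad/s): [2.39, 2.39, 3.14, 3.14, 3.14, 3.14, 3.14].

INTERFACE

Orientations are given as a rotation vector (axis times angle).
In Python, from bench import r gives the robot as it stands.
- The arm moves only by the tool play_rows, never from a script. Its argument "targets" is text: rows parted by semicolons, each of 5 numbers parted by spaces: the closure, from -1 (fully open) to 1 (shut), then the shift along the tool's x, y, z in m, then the turn about the tool's z in rad. In form: gripper dx dy dz spin; .... A call has 1 to 8 rows; each row is the pose to reach, as a shift and turn from the pose commanded when the call began, along the tool's axes at that moment; what a row does not reach only later rows make up. A row lasts 1/12 s, in which the tool goes at most 41.7 mm and 7.16 degrees, less where a joint would pass 70% of its speed; a pose out of reach is approached as far as the arm can. A call with a gripper value outside its range is refused whole. The fingers move at their own pace and stop on an object; "squeeze" is the grip in N (left out, the last holds). Time passes only in rows, so rows that repeat a pose let the fingers close. It gives the time, the measured TCP pose, the force, the opening and the grip force at its end, in the units of the state.
- r.get_obs(): the state, without advancing time (a new reading comes with each control period).
- r.grab_frame(name): name is "scene" or "side" or "wrist"; returns the picture (384x512x3 uint8, red, green, blue); there is no depth.
- r.camera_info(name): a dict with "fov_y" (degrees; the focal length in pixels is half the picture's height over the tangent of half this angle, whatever the lens; pixels are square), "cx", "cy" (the principal point, pixels), "position" and "rotation" of the camera in the world. Camera axes: x right, y down, z forward; pixel columns grow to the right and rows downward; lengths in m; the calibration is good to about 2 mm. A picture is of the moment at which its call begins: read the wrist's pose just before it. camera_info takes no time and is no camera call; for the wrist camera it gives the pose at the moment of the call.
- r.hand_in(): hands the job in; it is judged then, once.
The state is a dict: "clock": time; "joints": joint angles; "qvel": joint speeds; "tau": joint torques, N m; "tcp_pos": TCP position; "orientation": TCP orientation; "contact_force": force on the tool from outside, world axes, zero at the start; "moment": the same for the moment, N m; "grip_width": finger opening in m; "gripper_force": force on a finger pad.
Only numpy, scipy, OpenCV 4.12 (cv2) and the standard library are available. Lean on these libraries where they do the work, as an engineer would, in place of code of your own. Each camera call takes 0.05 s, during which the arm holds its last target. There are 200 camera calls.

TASK

Teach the overhead tracking camera the next build path on the steel base plate: point at the round copper sample by holding the fingertips one to three centimetres above the middle of its top for two seconds, then point at the square brass sample in the same way for two seconds. After that, push the red-knobbed toggle on the grey switch box fully over to its other side to accept the path, and leave it there. Do not touch or move any of the metal samples, do not bring the fingers down over the dark steel one, and leave the jar and the wrench where they are.

Things in the scene. Friction and masses are not known exactly. Their poses are not given: they have to be found in the camera images.
- plate: fixed brown, oxidised steel base plate, 160 (x) by 270 (y) by 15 mm thick, with a small bolt head (5 mm high) in each corner, lying on the table; origin at the centre of its underside. The three loose metal samples stand upright on it in a row roughly along its y axis, 70 to 110 mm apart, in any order
- copper_top (a point): centre of the top face of the copper sample: a loose, ribbed round copper-coloured stub, 36 mm in diameter, 30 mm tall (top 45 mm above the table); z axis up
- brass_top (a point): centre of the top face of the brass sample: a loose, ribbed square yellow brass block, 34 by 34 mm, 42 mm tall (top 57 mm above the table); z axis up
- darksteel_top (a point): centre of the top face of the dark steel sample, not to be pointed at: a loose stepped round stub, 36 mm in diameter with a 26 mm wide upper step, 56 mm tall (top 71 mm above the table); z axis up
- accept_base: fixed grey switch box, 70 (x) by 50 (y) by 25 mm high, on the left or the right of the plate; origin at the centre of its underside. Its toggle swings in the box's own x-z plane, about a pivot 22 mm above the origin, along the box's y axis; it swings from the box's -x side (leaning towards the robot) to its +x side (leaning away)
- accept (a joint): angle of the toggle, rad: 0 leaning 0.5 rad to the box's -x side (not accepted), 1.0 leaning 0.5 rad to its +x side (its stop, accepted). It starts near 0. It stays where it is left; about 1 N at the ball moves it
- accept_tip (a point): centre of the red ball, 26 mm in diameter, at the end of the toggle's 10 mm thick steel stem, 80 mm from the pivot; about 92 mm above the table at either end of its swing and 102 mm half-way
- feeder: fixed bystander: blue and aluminium powder distributor with a black cap, 80 mm in diameter at the foot, 70 mm tall, on the side of the plate opposite the switch box; origin at the centre of its underside
- jar: loose bystander: powder jar with a black cap, 56 mm in diameter, 85 mm tall, far left or far right; origin at the centre of its underside
- wrench: loose bystander: steel wrench, 170 mm long, lying flat at the far left or far right; origin under its middle, x axis along it
Mind the look-alikes: they are no part of the job. Of the things like the part that bears darksteel_top, leave any that is purple; of the rest the larger one is meant. What is shaped like the part that bears brass_top but white is not meant.

How it is judged:
By the outcome, as a careful person would: the job done as asked, in the order asked, and still so for the second after the job is handed in, with the robot touching nothing.
It also fails if it takes over 61 s, if anything falls off the work surface, if the arm or the gripper's body presses on something with over 40 N, if the wrist force passes 120 N, or if a joint passes its speed limit or range.

## Working session

There is one attempt and no reset: what is moved stays moved. The work goes in short steps, Python scripts to look and compute and a tool call to move; the robot and the scene stay as the last step left them, time stands still between calls to the robot, and variables do not carry over. Pictures are saved under pics/ and viewed, at most 10 in all, crops included, and the job is handed in when it is done.

Besides the shell and the picture viewer there is one more tool, called after "Call:" as name(argument=value, ...) on one line, values as JSON. play_rows: Moves the arm, as the interface text tells. Its arguments: {"type":"object","properties":{"targets":{"type":"string"},"squeeze":{"type":"number"}},"required":["targets"]}

```bash
mkdir -p pics; python3 - <<'E'
from bench import r
import cv2
o=r.get_obs();print(o['clock'],o['tcp_pos'],o['orientation'],o['grip_width'])
for n in("scene","side","wrist"):
    i=r.camera_info(n);print(n,i)
    f=r.grab_frame(n);cv2.imwrite(f'pics/{n}0.png',f[:,:,::-1])
E
```

```text
0.0 [ 6.74388550e-01 -8.98305334e-06  2.30316786e-01] [-2.22057833e+00 -2.22060570e+00  2.20982593e-03] 0.08533672880867978
scene {'fov_y': 53.50342044300703, 'cx': 252.81483453241546, 'cy': 194.65461941320618, 'position': array([1.16763534, 0.16905743, 0.79027001]), 'rotation': array([-1.58624919, -2.05000047,  0.78006925])}
side {'fov_y': 51.57297236225625, 'cx': 252.73870423879913, 'cy': 190.34859091551525, 'position': array([0.22992245, 0.79189291, 0.57274714]), 'rotation': array([-0.50579043,  2.52111611, -1.45840128])}
wrist {'fov_y': 58.270524284799386, 'cx': 258.2851835211348, 'cy': 187.4311030169238, 'position': array([0.67432663, 0.07575214, 0.37170222]), 'rotation': array([ 2.84246739e+00,  1.00477005e-03, -3.74644758e-03])}
```

View pics/scene0.png

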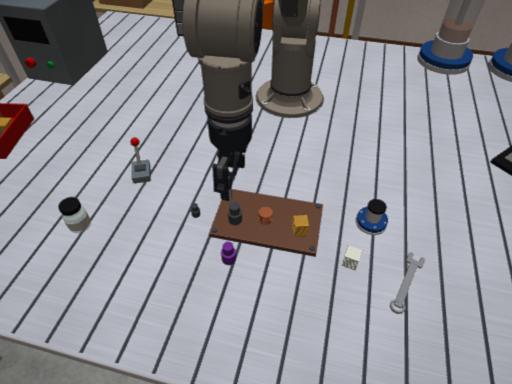

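View pics/side0.png

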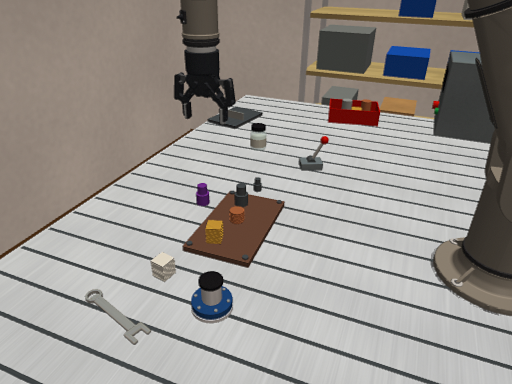

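View pics/wrist0.png

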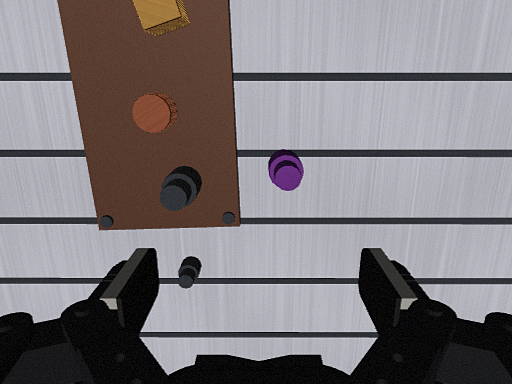

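The scene view shows the copper at (265,215), the brass at (301,225), the dark steel at (235,213) and the toggle's red ball at (135,142). The look-alikes are a purple stub at (229,253), a small dark stub at (195,210) and a white cube at (352,256). The larger dark stub, on the plate, is the dark steel sample. The yellow cube on the plate is the brass.

```bash
cat > h.py <<'E'
import numpy as np,cv2
from scipy.spatial.transform import Rotation as R
def ray(i,u,v):
    f=192/np.tan(np.radians(i['fov_y']/2))
    return i['position'],R.from_rotvec(i['rotation']).apply(np.array([(u-i['cx'])/f,(v-i['cy'])/f,1.]))
def plane(i,u,v,z):
    p,d=ray(i,u,v);return p+d*(z-p[2])/d[2]
def tri(a,b):
    (p,d),(q,e)=ray(*a),ray(*b)
    s,t=np.linalg.lstsq(np.c_[d,-e],q-p,rcond=None)[0]
    return (p+s*d+q+t*e)/2,np.linalg.norm(p+s*d-q-t*e)
def blobs(img,lo,hi,amin=20):
    m=cv2.inRange(cv2.cvtColor(img,cv2.COLOR_RGB2HSV),lo,hi)
    n,_,s,c=cv2.connectedComponentsWithStats(m)
    return [(c[k].round(1).tolist(),s[k].tolist()) for k in range(1,n) if s[k][4]>=amin]
E
python3 - <<'E'
from h import *
from bench import r
I={n:r.camera_info(n) for n in("scene","side","wrist")}
im={n:cv2.imread(f'pics/{n}0.png')[:,:,::-1].copy() for n in I}
for n in I:
    for nm,lo,hi in(("red",(0,180,100),(4,255,255)),("copper",(5,130,120),(13,255,255)),("brass",(17,150,120),(28,255,255)),("purple",(135,100,40),(155,255,255))):
        print(n,nm,[b for b in blobs(im[n],lo,hi)][:6])
# crops
a=cv2.resize(im['scene'][120:270,110:330],None,fx=3.6,fy=3.6,interpolation=cv2.INTER_CUBIC)
cv2.imwrite('pics/c1.png',a[:,:,::-1])
a=cv2.resize(im['side'][120:270,150:350],None,fx=4,fy=4,interpolation=cv2.INTER_CUBIC)
cv2.imwrite('pics/c2.png',a[:,:,::-1])
w=I['wrist']
print('cu',plane(w,153,113,.045),'ds',plane(w,175,195,.071),'plate corners',plane(w,107,221,.02),plane(w,229,218,.02))
E
```

```text
scene red [([30.2, 59.9], [26, 58, 9, 5, 31]), ([13.4, 119.5], [0, 105, 26, 34, 75]), ([134.1, 140.6], [131, 138, 8, 6, 35])]
scene copper [([265.3, 211.6], [258, 207, 15, 11, 123])]
scene brass [([3.8, 121.0], [0, 118, 11, 8, 66]), ([299.7, 221.2], [292, 215, 17, 17, 182])]
scene purple [([228.2, 253.1], [221, 242, 15, 23, 259])]
side red [([352.3, 114.0], [329, 99, 51, 27, 828]), ([356.2, 102.8], [352, 100, 9, 6, 45]), ([435.6, 103.0], [433, 101, 6, 5, 27]), ([324.4, 138.9], [321, 136, 7, 6, 30])]
side copper [([366.7, 100.7], [362, 100, 10, 3, 21]), ([236.6, 209.8], [229, 206, 16, 9, 95])]
side brass [([355.9, 108.1], [351, 107, 11, 3, 28]), ([215.2, 227.1], [205, 220, 18, 24, 186]), ([213.1, 233.6], [209, 230, 10, 8, 30])]
side purple [([202.3, 194.5], [196, 183, 13, 23, 240])]
wrist red []
wrist copper [([150.8, 113.2], [133, 94, 37, 39, 1103])]
wrist brass [([155.7, 11.2], [133, 0, 48, 29, 948]), ([182.7, 11.4], [177, 0, 13, 25, 78])]
wrist purple [([285.2, 171.5], [269, 151, 34, 40, 938])]
cu [0.57550882 0.04742913 0.045     ] ds [ 0.59699078 -0.02438374  0.071     ] plate corners [ 0.50665745 -0.0716675   0.02      ] [ 0.64137356 -0.06793258  0.02      ]
```

View pics/c1.png

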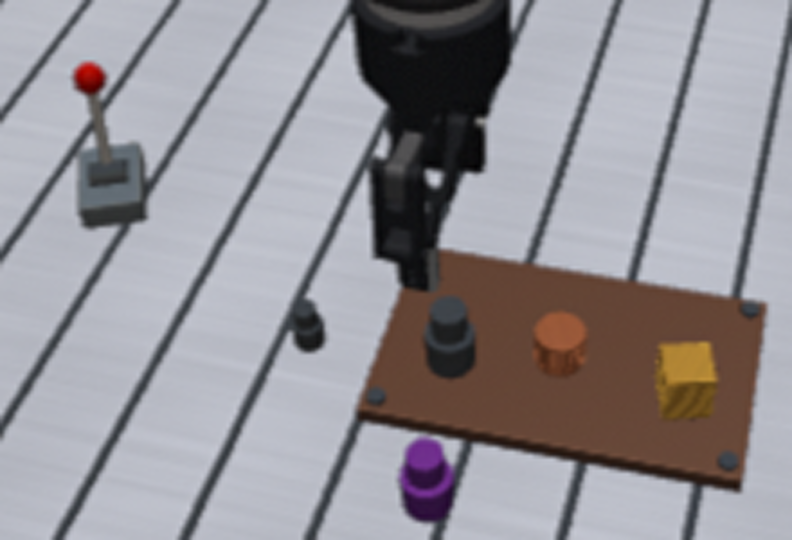

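View pics/c2.png

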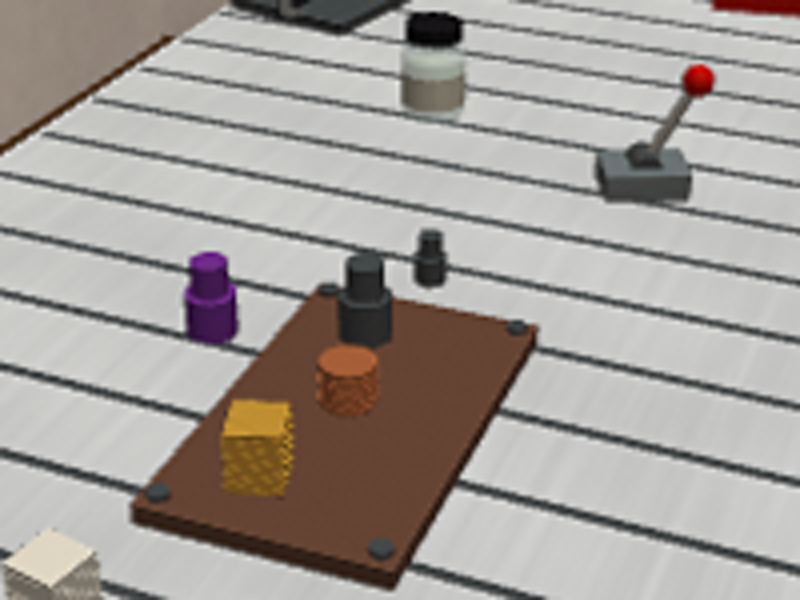

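The crops confirm the targets: the round copper top is at scene (265.6,211.7) and the brass top at (300.8,219.4). The large dark stub on the plate is the dark steel; the small dark one beside it is a decoy. The toggle ball is at scene (135,141.7) and side (324.5,140).

```bash
python3 - <<'E'
from h import *
from bench import r
s,d,w=[r.camera_info(n) for n in("scene","side","wrist")]
P=lambda a,b:print(a,*[np.round(x,4) for x in b])
for n,a,b,z in(("cu",(265.6,211.7),(237,210.5),.045),("brass",(300.8,219.4),(214.8,224.5),.057),("dark",(234.4,205.6),(241.5,186.2),.071),("ball",(135,141.7),(324.5,140),.092)):
    P(n,[*tri((s,*a),(d,*b)),plane(s,*a,z),plane(d,*b,z)])
for u,v in((78,155),(140,145),(147,205),(80,215)): P('box',[plane(s,110+u/3.6,120+v/3.6,.025)])
for u,v in((597,152),(683,148),(690,176),(603,180)): P('boxside',[plane(d,150+u/4,120+v/4,.025)])
for u,v in((375,396),(728,461),(750,310)): P('bolt',[plane(s,110+u/3.6,120+v/3.6,.02)])
E
```

```text
cu [0.5732 0.0451 0.0406] 0.0003 [0.5769 0.046  0.045 ] [0.5703 0.0511 0.045 ]
brass [0.5865 0.1365 0.0541] 0.0007 [0.5884 0.1363 0.057 ] [0.5846 0.1406 0.057 ]
dark [ 0.5938 -0.0299  0.0658] 0.0001 [ 0.5979 -0.0285  0.071 ] [ 0.5901 -0.0215  0.071 ]
ball [ 0.4571 -0.3606  0.0899] 0.002 [ 0.4605 -0.3579  0.092 ] [ 0.456  -0.3578  0.092 ]
box [ 0.4816 -0.3753  0.025 ]
box [ 0.4583 -0.3318  0.025 ]
box [ 0.5195 -0.2976  0.025 ]
box [ 0.5424 -0.3432  0.025 ]
boxside [ 0.5271 -0.3387  0.025 ]
boxside [ 0.4653 -0.3739  0.025 ]
boxside [ 0.4478 -0.3257  0.025 ]
boxside [ 0.5083 -0.2917  0.025 ]
bolt [ 0.6463 -0.069   0.02  ]
bolt [0.6383 0.1761 0.02  ]
bolt [0.5041 0.1717 0.02  ]
```

Call:
play_rows(targets="1 0.02 -0.04 0 0; 1 0.035 -0.07 0.02 0; 1 0.047 -0.1 0.04 0; 1 0.047 -0.1 0.07 0; 1 0.047 -0.1 0.1 0; 1 0.047 -0.1 0.1 0; 1 0.047 -0.1 0.1 0; 1 0.047 -0.1 0.1 0", squeeze=20)

```text
clock: 0.82
tcp_pos: [0.5762, 0.0469, 0.1326]
orientation: [2.221, 2.22, 0.002]
contact_force: [-0.1, -0.3, -0.1]
grip_width: -0.0001
gripper_force: 0.0
```

```bash
python3 - <<'E'
from h import *
from bench import r
o=r.get_obs();print(o['clock'],o['tcp_pos'],o['orientation'],o['grip_width'])
i=r.camera_info('wrist');f=r.grab_frame('wrist');cv2.imwrite('pics/w1.png',f[:,:,::-1])
for nm,lo,hi,z in(("copper",(5,130,100),(13,255,255),.045),("brass",(17,150,100),(28,255,255),.057)):
    for c,s in blobs(f,lo,hi,150): print(nm,c,s,plane(i,*c,z))
E
```

```text
0.8167 [0.57616423 0.04690687 0.13257504] [2.22129676e+00 2.22019562e+00 1.85633356e-03] -6.91359729528294e-05
copper [254.5, 189.5] [229, 161, 52, 57, 2264] [0.57305613 0.05059892 0.045     ]
brass [277.8, 52.4] [242, 15, 71, 76, 3177] [0.58718144 0.13885676 0.057     ]
```

View pics/w1.png

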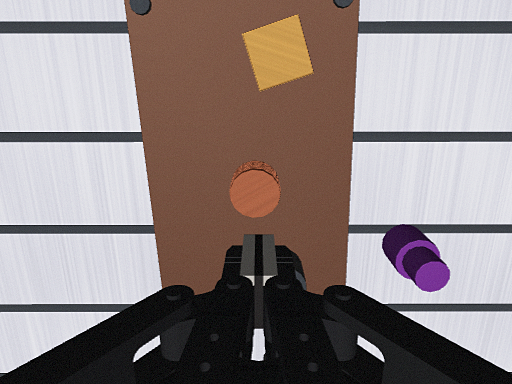

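The wrist view shows the copper top at (255,191) and the brass top at (278,52). The copper is almost exactly under the TCP.

Call:
play_rows(targets="1 0.002 -0.003 0.02 0; 1 0.002 -0.003 0.04 0; 1 0.002 -0.003 0.055 0; 1 0.002 -0.003 0.067 0; 1 0.002 -0.003 0.067 0; 1 0.002 -0.003 0.067 0; 1 0.002 -0.003 0.067 0; 1 0.002 -0.003 0.067 0")

```text
clock: 1.53
tcp_pos: [0.5731, 0.0491, 0.0656]
orientation: [2.221, 2.22, 0.003]
contact_force: [-0.6, -0.1, 0.5]
grip_width: 0.0001
gripper_force: 0.0
```

Call:
play_rows(targets="1 0 0 0 0; 1 0 0 0 0; 1 0 0 0 0; 1 0 0 0 0; 1 0 0 0 0; 1 0 0 0 0; 1 0 0 0 0; 1 0 0 0 0")

```text
clock: 2.2
tcp_pos: [0.572, 0.049, 0.0643]
orientation: [-2.221, -2.221, 0.0]
contact_force: [0.3, 1.0, 0.8]
grip_width: 0.0002
gripper_force: 0.0
```

Call:
play_rows(targets="1 0 0 0 0; 1 0 0 0 0; 1 0 0 0 0; 1 0 0 0 0; 1 0 0 0 0; 1 0 0 0 0; 1 0 0 0 0; 1 0 0 0 0")

```text
clock: 2.87
tcp_pos: [0.572, 0.049, 0.0643]
orientation: [2.221, 2.221, 0.0]
contact_force: [0.3, -0.8, 0.0]
grip_width: 0.0002
gripper_force: 0.0
```

Call:
play_rows(targets="1 0 0 0 0; 1 0 0 0 0; 1 0 0 0 0; 1 0 0 0 0; 1 0 0 0 0; 1 0 0 0 0; 1 0 0 0 0; 1 0 0 0 0")

```text
clock: 3.53
tcp_pos: [0.572, 0.049, 0.0643]
orientation: [-2.221, -2.221, -0.0]
contact_force: [-0.2, -0.4, -0.7]
grip_width: -0.0002
gripper_force: 0.0
```

```bash
python3 - <<'E'
from h import *
from bench import r
o=r.get_obs();print(o['clock'],o['tcp_pos'])
for n in("side","wrist"):
    f=r.grab_frame(n);i=r.camera_info(n)
    if n=="side": cv2.imwrite('pics/s2.png',cv2.resize(f[130:280,150:350],None,fx=4,fy=4)[:,:,::-1])
    for nm,lo,hi,z in(("copper",(5,130,100),(13,255,255),.045),("brass",(17,150,100),(28,255,255),.057)):
        for c,s in blobs(f,lo,hi,60): print(n,nm,c,s,plane(i,*c,z))
E
```

```text
3.5333 [0.5720119  0.04902479 0.06430695]
side copper [366.5, 105.1] [355, 100, 17, 11, 74] [ 0.40342255 -0.91880847  0.045     ]
side copper [237.6, 213.8] [229, 206, 17, 19, 219] [0.56294222 0.06383757 0.045     ]
side brass [213.9, 231.4] [205, 220, 18, 24, 379] [0.57439566 0.16487285 0.057     ]
wrist copper [261.7, 220.0] [227, 190, 70, 63, 2632] [0.57321245 0.05813086 0.045     ]
wrist brass [291.0, 57.9] [245, 0, 103, 101, 969] [0.5847217  0.13378946 0.057     ]
wrist brass [313.2, 23.8] [304, 16, 20, 17, 78] [0.5931057 0.1463806 0.057    ]
wrist brass [311.3, 55.9] [300, 50, 23, 13, 72] [0.59289722 0.13454847 0.057     ]
```

View pics/s2.png

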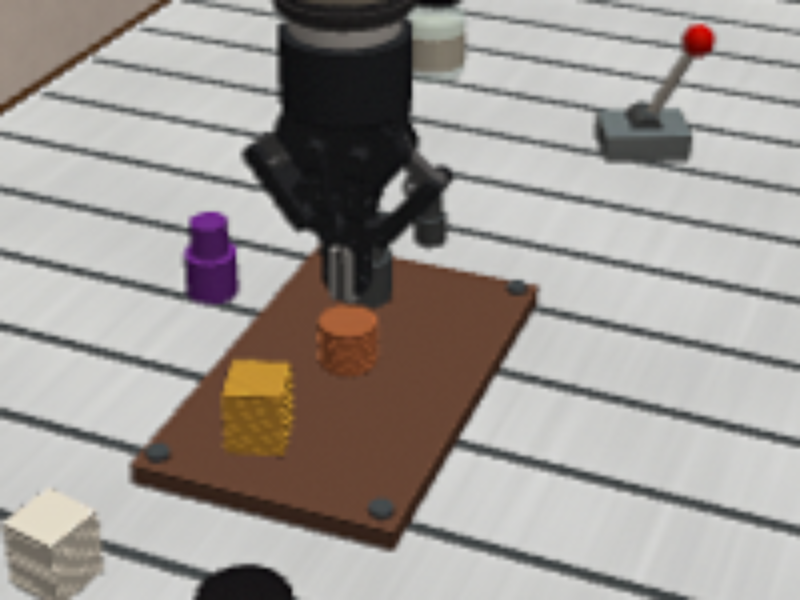

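The side view shows the tips just over the copper disc at crop (348,300), with the samples unmoved. Next is the brass.

Call:
play_rows(targets="1 0 0 -0.03 0; 1 0 0 -0.05 0; 1 0.03 0.005 -0.05 0; 1 0.06 0.01 -0.05 0; 1 0.089 0.015 -0.05 0; 1 0.089 0.015 -0.05 0; 1 0.089 0.015 -0.03 0; 1 0.089 0.015 -0.013 0")

```text
clock: 4.3
tcp_pos: [0.5877, 0.1391, 0.0775]
orientation: [2.219, 2.223, 0.003]
contact_force: [-1.2, -0.0, -0.6]
grip_width: -0.0
gripper_force: 0.0
```

Call:
play_rows(targets="1 0 0 0 0; 1 0 0 0 0; 1 0 0 0 0; 1 0 0 0 0; 1 0 0 0 0; 1 0 0 0 0; 1 0 0 0 0; 1 0 0 0 0")

```text
clock: 4.97
tcp_pos: [0.5872, 0.138, 0.0777]
orientation: [2.221, 2.221, 0.001]
contact_force: [1.0, -0.0, 0.6]
grip_width: -0.0001
gripper_force: 0.0
```

Call:
play_rows(targets="1 0 0 0 0; 1 0 0 0 0; 1 0 0 0 0; 1 0 0 0 0; 1 0 0 0 0; 1 0 0 0 0; 1 0 0 0 0; 1 0 0 0 0")

```text
clock: 5.63
tcp_pos: [0.587, 0.138, 0.0773]
orientation: [-2.221, -2.221, 0.0]
contact_force: [0.6, -0.7, -0.1]
grip_width: 0.0003
gripper_force: 0.0
```

Call:
play_rows(targets="1 0 0 0 0; 1 0 0 0 0; 1 0 0 0 0; 1 0 0 0 0; 1 0 0 0 0; 1 0 0 0 0; 1 0 0 0 0; 1 0 0 0 0")

```text
clock: 6.3
tcp_pos: [0.587, 0.138, 0.0773]
orientation: [-2.222, -2.221, 0.0]
contact_force: [-0.2, -0.7, 0.0]
grip_width: 0.0002
gripper_force: 0.0
```

Call:
play_rows(targets="1 0 0 0 0; 1 0 0 0 0; 1 0 0 0 0; 1 0 0 0 0; 1 0 0 0 0; 1 0 0 0 0; 1 0 0 0 0; 1 0 0 0 0")

```text
clock: 6.97
tcp_pos: [0.587, 0.138, 0.0773]
orientation: [2.221, 2.221, 0.0]
contact_force: [-0.7, 0.5, -0.5]
grip_width: 0.0001
gripper_force: 0.0
```

Call:
play_rows(targets="1 0 0 -0.04 0; 1 0 0 -0.08 0; 1 0 0 -0.12 0; 1 -0.03 -0.01 -0.15 0; 1 -0.07 -0.024 -0.16 0; 1 -0.105 -0.036 -0.16 0; 1 -0.14 -0.048 -0.16 0; 1 -0.175 -0.06 -0.16 0")

```text
clock: 7.63
tcp_pos: [0.5262, -0.0387, 0.2379]
orientation: [2.221, 2.221, 0.001]
contact_force: [-0.1, 0.2, 0.6]
grip_width: 0.0
gripper_force: 0.0
```

Call:
play_rows(targets="1 -0.035 -0.012 0 0; 1 -0.07 -0.024 0 0; 1 -0.105 -0.036 0 0; 1 -0.14 -0.048 0 0; 1 -0.175 -0.06 0 0; 1 -0.21 -0.072 0 0; 1 -0.245 -0.084 0 0; 1 -0.25 -0.086 0 0")

```text
clock: 8.3
tcp_pos: [0.4375, -0.2939, 0.2377]
orientation: [2.23, 2.21, -0.004]
contact_force: [0.4, 0.3, 0.5]
grip_width: 0.0002
gripper_force: 0.0
```

Call:
play_rows(targets="1 -0.025 -0.01 0 -0.1; 1 -0.05 -0.018 0 -0.2; 1 -0.075 -0.027 0 -0.3; 1 -0.1 -0.036 0 -0.4; 1 -0.101 -0.036 0 -0.5; 1 -0.101 -0.036 0 -0.5; 1 -0.101 -0.036 0 -0.5; 1 -0.101 -0.036 0 -0.5")

```text
clock: 8.97
tcp_pos: [0.4056, -0.3868, 0.2372]
orientation: [-1.604, -2.701, -0.001]
contact_force: [0.1, 0.8, -0.6]
grip_width: 0.0
gripper_force: 0.0
```

```bash
python3 - <<'E'
from h import *
from bench import r
o=r.get_obs();print(o['clock'],o['tcp_pos'],R.from_rotvec(o['orientation']).as_matrix().round(3).tolist())
i=r.camera_info('wrist');f=r.grab_frame('wrist');cv2.imwrite('pics/w3.png',f[:,:,::-1])
for c,s in blobs(f,(0,180,70),(4,255,255),60)+blobs(f,(176,180,70),(180,255,255),60): print(c,s,plane(i,*c,.092))
E
```

```text
8.9667 [ 0.40563249 -0.38684153  0.2371909 ] [[-0.478, 0.878, 0.0], [0.878, 0.478, 0.001], [0.001, 0.0, -1.0]]
[327.8, 172.6] [314, 159, 29, 29, 594] [ 0.45729093 -0.35740368  0.092     ]
```

View pics/w3.png

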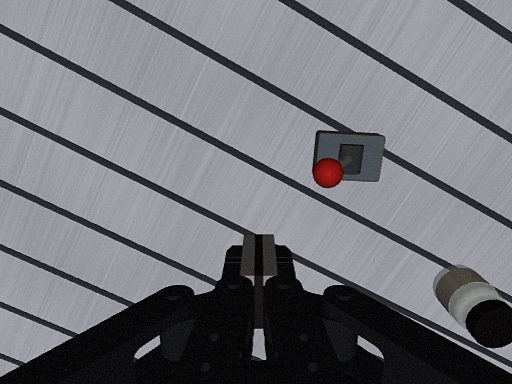

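The wrist view shows the red ball at (328,172), straight along tool +y with the box aligned to the tool axes. The jar at (470,300) is well clear of the push path.

Call:
play_rows(targets="1 0 0 0.04 0; 1 0 0 0.08 0; 1 0 0 0.12 0; 1 0 0 0.145 0; 1 0 0 0.155 0; 1 0 0 0.155 0; 1 0 0 0.155 0; 1 0 0 0.155 0")

```text
clock: 9.68
tcp_pos: [0.4064, -0.3888, 0.0843]
orientation: [1.601, 2.699, -0.0]
contact_force: [0.2, 0.4, 0.8]
grip_width: 0.0003
gripper_force: 0.0
```

Call:
play_rows(targets="1 0 0.01 0 0; 1 0 0.02 0 0; 1 0 0.03 0 0; 1 -0.001 0.04 0 0; 1 -0.001 0.05 0 0; 1 -0.001 0.06 0 0; 1 -0.002 0.07 0 0; 1 -0.002 0.07 0 0")

```text
clock: 10.35
tcp_pos: [0.4704, -0.3543, 0.0822]
orientation: [1.598, 2.704, 0.002]
contact_force: [0.2, 0.8, 0.8]
grip_width: 0.0001
gripper_force: 0.0
```

```bash
python3 - <<'E'
from h import *
from bench import r
i=r.camera_info('wrist');f=r.grab_frame('wrist')
o=r.get_obs();M=R.from_rotvec(o['orientation']).as_matrix()
for c,s in blobs(f,(0,180,70),(4,255,255),60): 
  p=plane(i,*c,.1);print(c,s,p,M.T@(p-o['tcp_pos']))
S,D=r.camera_info('scene'),r.camera_info('side')
for n in('scene','side'): print(n,blobs(r.grab_frame(n),(0,180,90),(4,255,255),8))
E
```

```text
[326.0, 270.2] [295, 246, 64, 49, 1984] [ 0.49297396 -0.3387161   0.1       ] [ 0.00270375  0.02876943 -0.01785687]
scene [([30.3, 60.0], [26, 58, 9, 6, 34]), ([8.5, 103.9], [1, 103, 16, 2, 17]), ([13.6, 119.3], [0, 105, 26, 34, 82]), ([133.5, 147.2], [130, 144, 8, 7, 46])]
side [([360.1, 115.0], [338, 99, 42, 27, 593]), ([356.1, 102.8], [352, 100, 9, 6, 46]), ([435.7, 103.3], [433, 101, 6, 6, 29]), ([311.9, 136.5], [309, 134, 7, 6, 35])]
```

Call:
play_rows(targets="1 0 0.006 0 0; 1 0 0.012 0 0; 1 -0.001 0.018 0 0; 1 -0.001 0.024 0 0; 1 -0.001 0.028 0 0; 1 -0.002 0.032 0 0; 1 -0.002 0.034 0 0; 1 -0.002 0.034 0 0")

```text
clock: 11.17
tcp_pos: [0.4989, -0.3412, 0.0823]
orientation: [1.602, 2.702, 0.0]
contact_force: [0.3, -0.3, 0.0]
grip_width: -0.0002
gripper_force: 0.0
```

Call:
play_rows(targets="1 0 0.001 0 0; 1 0 0.002 0 0; 1 0 0.003 0 0; 1 0 0.004 0 0; 1 0 0.004 0 0")

```text
clock: 11.58
tcp_pos: [0.5017, -0.3397, 0.0823]
orientation: [-1.603, -2.702, -0.0]
contact_force: [-0.3, -1.1, -0.6]
grip_width: 0.0
gripper_force: 0.4
```

Call:
play_rows(targets="1 0 0.001 0 0; 1 0 0.002 0 0; 1 0 0.003 0 0; 1 0 0.003 0 0; 1 0 0.003 0 0")

```text
clock: 12.0
tcp_pos: [0.5032, -0.3389, 0.0822]
orientation: [-1.603, -2.7, 0.002]
contact_force: [-5.2, -2.4, 0.4]
grip_width: -0.0002
gripper_force: 2.6
```

```bash
python3 - <<'E'
from h import *
from bench import r
i=r.camera_info('wrist');f=r.grab_frame('wrist')
o=r.get_obs();M=R.from_rotvec(o['orientation']).as_matrix();print(o['contact_force'],o['tcp_pos'])
for c,s in blobs(f,(0,180,70),(4,255,255),60): 
  p=plane(i,*c,.092);print(c,s,p,M.T@(p-o['tcp_pos']))
E
```

```text
[-4.61890634 -1.9480078   1.14695367] [ 0.50323637 -0.33890235  0.08215653]
[319.6, 263.0] [292, 235, 57, 58, 2366] [ 0.52538988 -0.3250118   0.092     ] [ 0.00159838  0.02608539 -0.00988014]
```

The force has reached 5 N and the ball has travelled 75 mm (77 mm expected), so the toggle is at its stop. I'll press once more, then retreat.

Call:
play_rows(targets="1 0 0.001 0 0; 1 0 0.002 0 0; 1 0 0.002 0 0; 1 0 -0.01 0 0; 1 0 -0.03 0 0; 1 0 -0.06 0 0; 1 0 -0.06 0 0; 1 0 -0.06 0 0")

```text
clock: 12.72
tcp_pos: [0.4506, -0.3682, 0.0826]
orientation: [1.607, 2.699, 0.0]
contact_force: [0.3, 0.3, 0.1]
grip_width: -0.0004
gripper_force: 0.0
```

Call:
play_rows(targets="1 0 -0.02 -0.03 0; 1 0 -0.03 -0.07 0; 1 0 -0.03 -0.11 0; 1 0 -0.03 -0.14 0; 1 0 -0.03 -0.14 0; 1 0 -0.03 -0.14 0; 1 0 -0.03 -0.14 0; 1 0 -0.03 -0.14 0")

```text
clock: 13.38
tcp_pos: [0.4255, -0.3803, 0.2209]
orientation: [-1.6, -2.701, -0.001]
contact_force: [0.0, -0.6, -1.1]
grip_width: -0.0
gripper_force: 0.0
```

```bash
python3 - <<'E'
from h import *
from bench import r
o=r.get_obs();print(o['clock'],o['contact_force'],o['tcp_pos'],abs(o['qvel']).max())
i=r.camera_info('wrist');f=r.grab_frame('wrist')
for c,s in blobs(f,(0,180,70),(4,255,255),60): print(c,s,plane(i,*c,.092))
f=r.grab_frame('side');cv2.imwrite('pics/s4.png',cv2.resize(f[110:310,100:367],None,fx=3,fy=3)[:,:,::-1])
E
```

```text
13.3833 [ 0.04608629 -0.60973621 -1.14040116] [ 0.4254652  -0.38027495  0.22094247] 0.009114620468426904
[399.2, 178.3] [384, 164, 31, 30, 681] [ 0.5252988  -0.32461733  0.092     ]
```

View pics/s4.png

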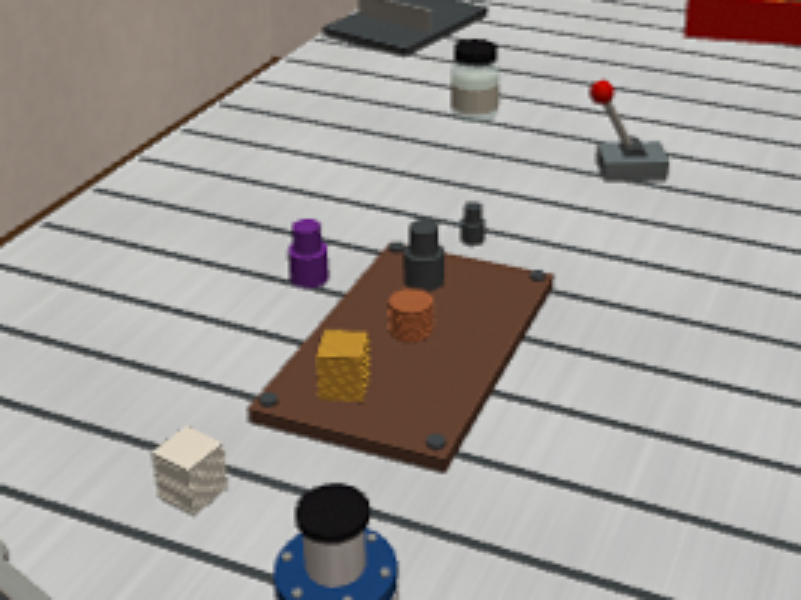

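The toggle now leans away from the robot, with its ball at crop (601,92). Nothing else has moved and the arm is clear.

```bash
python3 -c "
from bench import r
print(r.hand_in())"
```

```text
the job is handed in; nothing more can be done
None
```

I pointed at the copper sample, then the brass, for at least two seconds each at about 2 cm above the top. I then pushed the toggle to its far stop and left it there; the samples, jar and wrench were not touched, and the job is handed in at about 13.5 s, with no verdict returned.

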